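# Slide the repair plate out past the end of the ledge

## Task

Push the loose metal plate along the ledge until its yellow strip, all of it and no more, sticks out past the open end, ready for its edge to be welded, and leave it lying square with its long edge against the blue fence. Only push it: do not lift it, tip it or let it fall. Leave the other loose things where they are.

Things in the scene. Friction and masses are not known exactly. Their poses are not given: they have to be found in the camera images.
- ledge: fixed ledge: dark steel slab 130 (its x) by 400 mm (its y), flat top 60 mm above the table, on two blue feet. Origin on the table under the slab's centre; x points away from the robot, y along the ledge to the robot's left, z up; turned up to 0.3 rad. A blue fence, 8 mm thick, 13 mm high above the top, runs along the whole far side, inner face at x = +55 mm; the other sides are open
- ledge_end (a point): the open end of the ledge, to the robot's right: middle of the slab's end edge at its top (ledge y = -200 mm, z = 60 mm); axes as ledge
- fence_face (a point): foot of the fence's inner face, halfway along the ledge, at the slab's top; axes as ledge
- plate: loose pale bare-metal plate 90 (its x) by 150 (its y) by 6 mm, 0.4 to 0.85 kg, flat on the ledge. Origin at the centre of its underside; x towards the fence, y along the ledge, z up. The last 40 mm at its -y end, nearest the open end, are painted yellow. Slides under about 12 N. Starts up to 0.13 rad askew, 9 to 22 mm off the fence, its yellow end 30 to 90 mm short of the ledge's end
- strip_line (a point): middle of the line where yellow paint meets bare metal, on the plate's top face (plate y = -35 mm, z = 6 mm); axes as plate
- plate_back (a point): middle of the plate's long far (+x) edge, which faces the fence, at its underside; axes as plate
- dolly: bare steel hand dolly (small rounded anvil block) 60 x 40 x 30 mm standing on the ledge near its closed (+y) end; origin at the centre of its underside
- tin: red round tin with a light lid, 80 mm across, 100 mm tall, standing on the table beyond the ledge; origin at the centre of its underside
- jar: pale translucent jar with a light grey lid, 70 mm across, 90 mm tall, standing on the table beyond the ledge; origin at the centre of its underside
- hammer: hammer, 280 mm long, wooden handle, lying on the table to the robot's right
- screwdriver: screwdriver, 200 mm long, orange handle, lying on the table between robot and ledge
- wood_block: light wooden block 50 x 110 x 35 mm lying on the table between robot and ledge; origin at the centre of its underside
- spanner: steel spanner, 180 mm long, lying on the table to the robot's left
Mind the look-alikes: they are no part of the job. What is meant by the plate is not orange or pink, and is the larger of those in its own colour.

How it is judged:
By the outcome, as a careful person would: the job done as asked, in the order asked, and still so for the second after the job is handed in, with the robot touching nothing.
It also fails if it takes over 45 s, if anything falls off the work surface, if the arm or the gripper's body presses on something with over 40 N, if the wrist force passes 120 N, or if a joint passes its speed limit or range.

## Robot

A 7-joint arm with a two-finger parallel gripper is mounted at the origin on the work surface. World frame = base frame: x ahead of the robot, y to its left, z up, the work surface at z = 0. Lengths are in m, angles in rad, forces in N, time in s.
With the tool pointing down it reaches from about 0.375 to 0.925 m from the base axis. Payload 3.1 kg.
Tool frame: the origin (TCP) lies between the finger pads; the fingertips stand 19 mm ahead of it and the grasp point (between the pads) is the TCP; z points along the fingers, y is the direction in which the jaws open and shut (so a half turn about z gives the same grasp; the last joint's range is limited). The gripper opens to 85 mm and grips with 20 to 120 N. Pads are 22 mm wide; open, the fingers measure 114 mm over their backs; the gripper's body (76 mm by 85 mm) begins 54 mm behind the grasp point. The pads swing forward as they close: fully open they stand 13 mm farther back than shut.
Start: joints at [-1.232, 0.383, 0.044, 1.598, -0.018, 1.161, -0.05], TCP at [0.275, 0.589, 0.227] pointing down, gripper open.
Joint ranges: [-2.61, 2.61], [-0.41, 2.15], [-1.48, 1.57], [0, 2.5], [-1.57, 4.71], [0.05, 1.97], [-2.85, 2.85]. Speed limits (rad/s): [2.79, 2.79, 3.14, 3.14, 3.14, 3.14, 3.14].

## Interface

Orientations are given as a unit quaternion [x, y, z, w].
In Python, from bench import move_ptp, movel, move_j, move_gripper, pause, inverse_kinematics, read_camera, camera_params, MotionError, sign_off, look_for, tip_of, read_time_s, read_qpos, read_joint_vel, read_effort, read_eef_pos, read_tcp_rot, read_ft_force, read_ft_torque, read_finger_gap gives the robot as it stands. Calls block until the motion is done:
- move_ptp(position, orientation): joint-space move of the TCP to a pose.
- movel(position, orientation=None, speed=0.15): straight line of the TCP; orientation=None keeps the orientation; speed is the mean speed in m/s.
- move_j(angles): joint-space move.
- move_gripper(opening, effort=None): finger opening in m; effort is the grip in N (None keeps the last); returns when the fingers have stopped.
- pause(seconds).
- inverse_kinematics(position, orientation): joint angles nearest the present ones, or None.
- read_camera(name): name is "side" or "top" or "wrist"; returns the picture (400x640x3 uint8, red, green, blue); there is no depth.
- camera_params(name): a dict with "K" (3x3 intrinsics, pixels), "camera_from_world" (4x4, takes a point from world to camera coordinates). Camera axes: x right, y down, z forward; pixel columns grow to the right and rows downward; lengths in m; the calibration is good to about 2 mm. A picture is of the moment at which its call begins: read the wrist's pose just before it. camera_params takes no time and is no camera call; for the wrist camera it gives the pose at the moment of the call.
A pose or a line that the arm cannot do raises MotionError and nothing moves.
- sign_off(): hands the job in, once; it reports no verdict.
Trained networks look in the newest picture that a camera, given by its name, has taken for a name from the list of things; names that differ only in an ending like _2 or _b are one class to them, and where a whole thing is asked for, a point or a joint stands for the part that bears it (a point fixed in the world has none). Each returns a list of dicts, best first, with "confidence" (0 to 1); they miss things now and then, are a little off and sometimes report something else, mostly with a low value. They report only what shows in the picture. A call takes as long as a camera call. They do not tell look-alikes from the thing itself.
- look_for(camera, name): "at" ([column, row] in pixels, amid what is visible of it).
- tip_of(camera, name): "at" ([column, row] in pixels: a listed point, or the origin of a listed thing).
Readings, each from a call of its own:
- read_time_s(): time.
- read_qpos(): joint angles.
- read_joint_vel(): joint speeds.
- read_effort(): joint torques, N m.
- read_eef_pos(): TCP position.
- read_tcp_rot(): TCP orientation.
- read_ft_force(): force on the tool from outside, world axes, zero at the start.
- read_ft_torque(): the same for the moment, N m.
- read_finger_gap(): finger opening in m.
Only numpy, scipy, OpenCV 4.12 (cv2) and the standard library are available. Lean on these libraries where they do the work, as an engineer would, in place of code of your own. Each camera call takes 0.05 s, during which the arm holds its last target.

## Working session

There is one attempt and no reset: what is moved stays moved. The work goes in short steps, each a Python script; the robot and the scene stay as the last script left them, time stands still between calls to the robot, and variables do not carry over. Pictures are saved under pics/ and viewed, and the job is handed in when it is done.

```bash
ls; mkdir -p pics; python3 - <<'E'
from bench import *
import cv2
print(read_time_s(), read_eef_pos(), read_tcp_rot(), read_finger_gap())
for c in ["top","side"]:
    im=read_camera(c); cv2.imwrite(f"pics/{c}0.png",im[:,:,::-1])
    p=camera_params(c); print(c,p["K"],p["camera_from_world"])
    for n in ["plate","strip_line","plate_back","ledge_end","fence_face","dolly"]:
        try: print(n,[(d["at"],round(d["confidence"],2)) for d in tip_of(c,n)][:3])
        except Exception as e: print(n,e)
print(read_time_s())
E
```

```text
pics
0.0 [0.27455846 0.58808905 0.22604635] [ 2.16629391e-01  9.76252998e-01 -1.32057566e-03 -2.18242778e-04] 0.08552295095482644
top [[374.33502653   0.         318.0732649 ]
 [  0.         374.33502653 197.13079393]
 [  0.           0.           1.        ]] [[ 0.02367552 -0.99956204  0.01775394 -0.04454957]
 [-0.99764703 -0.02476567 -0.06393013  0.57239762]
 [ 0.06434182 -0.01619858 -0.99779644  1.18360755]
 [ 0.          0.          0.          1.        ]]
plate [([325.3, 197.6], 0.96), ([379.7, 144.5], 0.71), ([399.2, 251.5], 0.68)]
strip_line [([387.7, 141.7], 0.96), ([387.4, 249.3], 0.83), ([338.5, 197.0], 0.82)]
plate_back [([403.3, 264.0], 0.8), ([324.1, 180.0], 0.7), ([217.6, 159.1], 0.68)]
ledge_end [([374.1, 195.0], 0.56)]
fence_face [([312.2, 174.9], 0.92)]
dolly [([256.2, 191.1], 0.58)]
side [[392.72953369   0.         320.04500339]
 [  0.         392.72953369 203.58941851]
 [  0.           0.           1.        ]] [[ 0.92339418 -0.38344963 -0.01759444 -0.5247174 ]
 [-0.19641574 -0.43261856 -0.87992161  0.1677588 ]
 [ 0.32979393  0.81597032 -0.47479301  0.83804427]
 [ 0.          0.          0.          1.        ]]
plate [([304.5, 319.3], 0.98), ([330.5, 209.6], 0.93), ([430.9, 252.5], 0.8)]
strip_line [([299.6, 304.8], 0.97), ([333.6, 217.2], 0.82), ([439.9, 259.7], 0.6)]
plate_back [([441.9, 247.9], 0.92), ([283.4, 324.4], 0.81), ([348.6, 212.2], 0.55)]
ledge_end [([366.3, 250.0], 0.79)]
fence_face [([347.9, 197.4], 0.81)]
dolly [([302.5, 179.7], 0.77), ([396.7, 219.3], 0.67)]
0.7
```

View pics/top0.png

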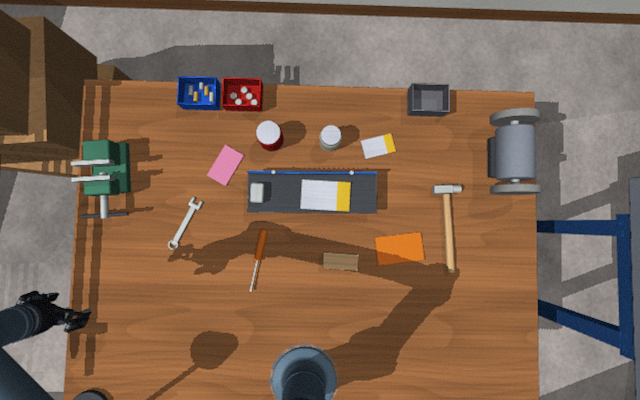

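View pics/side0.png

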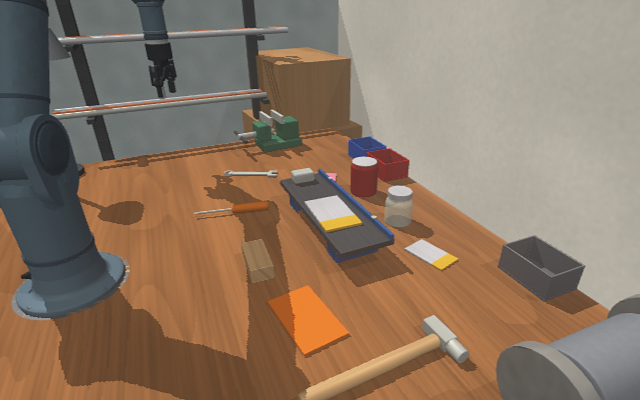

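```bash
python3 - <<'E'
import cv2
im=cv2.imread("pics/top0.png"); cv2.imwrite("pics/top0c.png",cv2.resize(im[150:250,220:420],None,fx=4,fy=4,interpolation=cv2.INTER_CUBIC))
E
```

```text
(no output)
```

View pics/top0c.png

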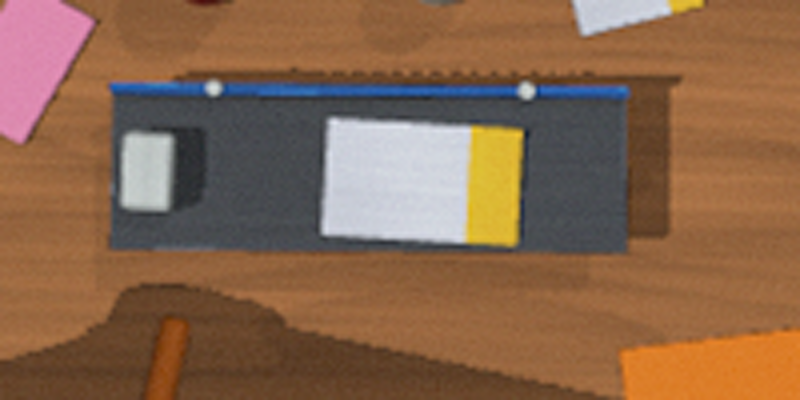

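Top view: the target plate is the white and yellow one on the ledge (around 325,197, yellow end to the right). The smaller white/yellow one at (378,146), the pink and the orange are decoys. The dolly is at (257,192). Next I'll compute poses.

```bash
cat > h.py <<'E'
from bench import *
import numpy as np, cv2
from scipy.spatial.transform import Rotation as R
def unproj(p,uv,z):
    K=p["K"];T=p["camera_from_world"];uv=np.atleast_2d(uv).astype(float)
    d=np.c_[uv,np.ones(len(uv))]@np.linalg.inv(K).T@T[:3,:3]
    c=-T[:3,:3].T@T[:3,3]
    return c+d*((z-c[2])/d[:,2])[:,None]
def proj(p,X):
    X=np.atleast_2d(X);T=p["camera_from_world"];q=(X@T[:3,:3].T+T[:3,3])@p["K"].T
    return q[:,:2]/q[:,2:]
def down(yaw): # tool z down, tool y axis at world angle yaw
    y=np.array([np.cos(yaw),np.sin(yaw),0]);z=np.array([0,0,-1.]);x=np.cross(y,z)
    return R.from_matrix(np.c_[x,y,z]).as_quat()
E
python3 - <<'E'
from h import *
p=camera_params("top")
f=lambda l:np.array(l)/4-0.375+[220,150]
L=unproj(p,f([[110,95],[628,101],[628,250],[110,248]]),.06)
P=unproj(p,f([[327,118],[524,127],[519,246],[322,236]]),.066)
D=unproj(p,f([[120,130],[173,131],[172,211],[120,210]]),.09)
print(L.round(4),P.round(4),D.round(4))
for Q in(L,P):
  print(Q.mean(0), np.arctan2(*(Q[0]-Q[1])[[1,0]])-np.pi/2,np.arctan2(*(Q[3]-Q[2])[[1,0]])-np.pi/2)
print(R.from_quat(read_tcp_rot()).as_matrix().round(3))
c=camera_params("wrist");T=c["camera_from_world"];print(T,c["K"])
A=np.eye(4);A[:3,:3]=R.from_quat(read_tcp_rot()).as_matrix();A[:3,3]=read_eef_pos();print("cam from tcp",(T@A).round(3))
E
```

```text
[[ 0.639   0.1919  0.06  ]
 [ 0.6448 -0.2111  0.06  ]
 [ 0.5286 -0.2127  0.06  ]
 [ 0.5204  0.1877  0.06  ]] [[ 0.6248  0.0231  0.066 ]
 [ 0.6217 -0.1296  0.066 ]
 [ 0.5294 -0.1274  0.066 ]
 [ 0.5335  0.0245  0.066 ]] [[0.609  0.1782 0.09  ]
 [0.6092 0.1383 0.09  ]
 [0.5488 0.137  0.09  ]
 [0.5485 0.1761 0.09  ]]
[ 0.58320897 -0.01105146  0.06      ] 0.014265079867480823 0.020258917620533
[ 0.57733291 -0.05235451  0.066     ] -0.02023639784683806 -0.026478157247910472
[[-0.906  0.423  0.   ]
 [ 0.423  0.906  0.   ]
 [ 0.     0.    -1.   ]]
[[ 4.23139110e-01  9.06064322e-01  8.58677026e-04 -6.49869777e-01]
 [ 8.69626268e-01 -4.06387947e-01  2.80355115e-01 -3.53878174e-02]
 [ 2.54368723e-01 -1.17882486e-01 -9.59895969e-01  3.77856676e-01]
 [ 0.00000000e+00  0.00000000e+00  0.00000000e+00  1.00000000e+00]] [[326.04143104   0.         318.80409415]
 [  0.         326.04143104 200.57587923]
 [  0.           0.           1.        ]]
cam from tcp [[-0.     1.    -0.001  0.   ]
 [-0.96  -0.    -0.28   0.028]
 [-0.28   0.001  0.96   0.16 ]
 [ 0.     0.     0.     1.   ]]
```

```bash
python3 - <<'E'
from h import *
move_gripper(0.0,40)
move_ptp([0.555,-0.06,0.25],down(np.pi/2+0.015))
print(read_time_s(),read_eef_pos(),read_finger_gap(),read_qpos().round(2) if hasattr(read_qpos(),'round') else read_qpos(), read_ft_force())
p=camera_params("wrist");im=read_camera("wrist");cv2.imwrite("pics/w1.png",im[:,:,::-1])
import pickle;pickle.dump(p,open("w1.pkl","wb"))
E
```

```text
3.975 [ 0.55525747 -0.05861422  0.24988805] -2.9883273730228217e-05 [-0.56  0.22  0.68  1.82 -0.15  1.15  1.76] [ 0.23536623 -0.22662941 -0.38753043]
```

View pics/w1.png

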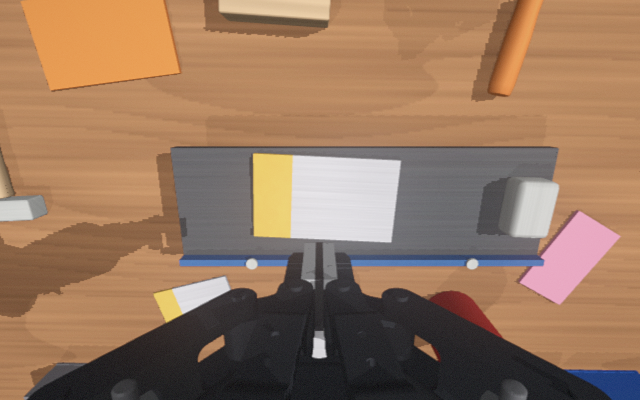

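```bash
python3 - <<'E'
from h import *
import pickle
p=pickle.load(open("w1.pkl","rb"))
L=unproj(p,[[171.5,148],[557.5,147.5]],.06)
F=unproj(p,[[180,256],[542,256]],.073)
P=unproj(p,[[253,237],[391,242],[400,160],[254,154]],.066)
print(L.round(4),F.round(4),P.round(4),P.mean(0).round(4))
a=lambda d:np.arctan2(d[1],d[0])-np.pi/2
print(a(L[1]-L[0]),a(F[1]-F[0]),a(P[1]-P[0]),a(P[2]-P[3]))
print([np.linalg.norm(v) for v in(L[1]-L[0],P[1]-P[0],P[2]-P[1])])
im=cv2.imread("pics/w1.png");cv2.imwrite("pics/w1c.png",cv2.resize(im[135:275,160:420],None,fx=3,fy=3))
E
```

```text
[[ 0.5278 -0.2097  0.06  ]
 [ 0.5206  0.1855  0.06  ]] [[ 0.6427 -0.2075  0.073 ]
 [ 0.6362  0.1852  0.073 ]] [[ 0.6221 -0.1289  0.066 ]
 [ 0.6255  0.0217  0.066 ]
 [ 0.5353  0.0238  0.066 ]
 [ 0.5317 -0.1243  0.066 ]] [ 0.5786 -0.0519  0.066 ]
0.018175991462261454 0.016515131121323634 -0.02251185498603303 -0.024311046540423265
[np.float64(0.3952681967914735), np.float64(0.1507205775201876), np.float64(0.0902500389240537)]
```

View pics/w1c.png

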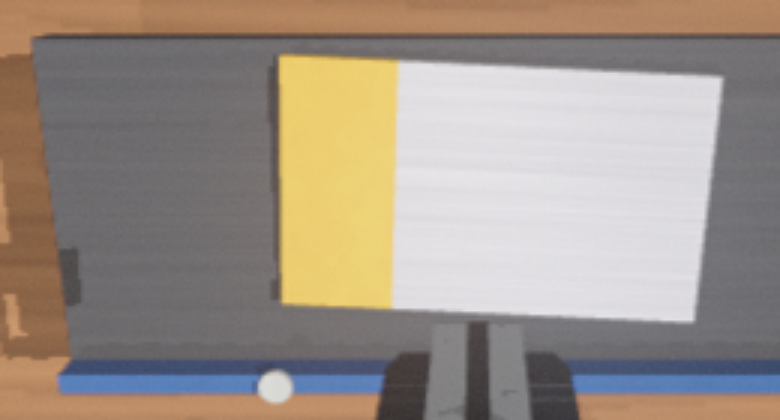

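```bash
python3 - <<'E'
from h import *
yw=0.017;q=down(np.pi/2+yw);ux=np.array([np.cos(yw),np.sin(yw),0])
s=np.array([0.506,-0.0515,0.13])
move_ptp(s,q); s[2]=0.0817; movel(s,q,speed=.1)
print(read_time_s(),read_eef_pos(),read_ft_force())
movel(s+ux*.012,q,speed=.05)
f0=np.array(read_ft_force());print(f0,read_time_s())
for d in np.r_[np.arange(.015,.028,.003),np.arange(.0285,.046,.0015)]:
    movel(s+ux*d,q,speed=.03)
    f=np.array(read_ft_force());e=np.array(read_eef_pos());print(round(d,4),f.round(1),e.round(4),round(read_time_s(),2))
    if f[0]<-25: break
E
```

```text
5.2417 [ 0.50690219 -0.05173738  0.08224438] [0.81085975 0.54779245 0.87240901]
[-0.21591225 -0.3444881  -0.52882483] 5.6333
0.015 [-0.6 -0.3  0.1] [ 0.5211 -0.0512  0.0817] 5.88
0.018 [ 0.4 -0.4  0.9] [ 0.5242 -0.0512  0.0817] 6.13
0.021 [ 0.4 -0.1  1.5] [ 0.5273 -0.0511  0.0818] 6.38
0.024 [ 0.3 -0.1 -0.3] [ 0.5303 -0.0511  0.0818] 6.63
0.027 [0.  0.7 0.3] [ 0.5333 -0.051   0.0817] 6.88
0.0285 [-0.1  0.1  0.7] [ 0.5346 -0.051   0.0817] 7.13
0.03 [ 0.7 -0.2 -0. ] [ 0.5361 -0.051   0.0817] 7.38
0.0315 [ 0.7  0.7 -0.3] [ 0.5376 -0.0509  0.0817] 7.63
0.033 [-0.4 -1.   0.9] [ 0.5391 -0.0509  0.0817] 7.88
0.0345 [0.4 0.8 0.9] [ 0.5406 -0.0509  0.0817] 8.13
0.036 [1. 0. 0.] [ 0.5421 -0.0509  0.0817] 8.38
0.0375 [0.6 0.1 0.5] [ 0.5436 -0.0509  0.0817] 8.63
0.039 [ 0.1 -0.8  0.6] [ 0.5452 -0.0508  0.0817] 8.88
0.0405 [-0.4 -0.2 -1.1] [ 0.5466 -0.0508  0.0817] 9.13
0.042 [-0.5  0.4  0.7] [ 0.5481 -0.0508  0.0817] 9.38
0.0435 [ 0.  -0.1  0.5] [ 0.5496 -0.0507  0.0817] 9.63
0.045 [0.8 0.1 0.7] [ 0.5511 -0.0507  0.0817] 9.88
```

```bash
python3 - <<'E'
from h import *
for c in("wrist","side"):
    im=read_camera(c)[:,:,::-1]
    if c=="side": im=cv2.resize(im[150:280,250:450],None,fx=4,fy=4)
    cv2.imwrite(f"pics/{c}2.png",im)
E
```

```text
(no output)
```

View pics/wrist2.png

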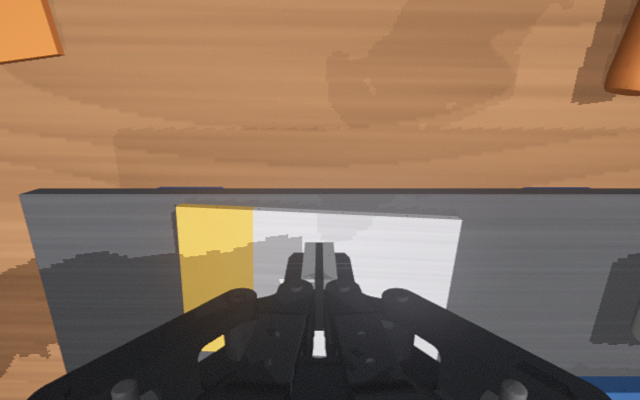

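View pics/side2.png

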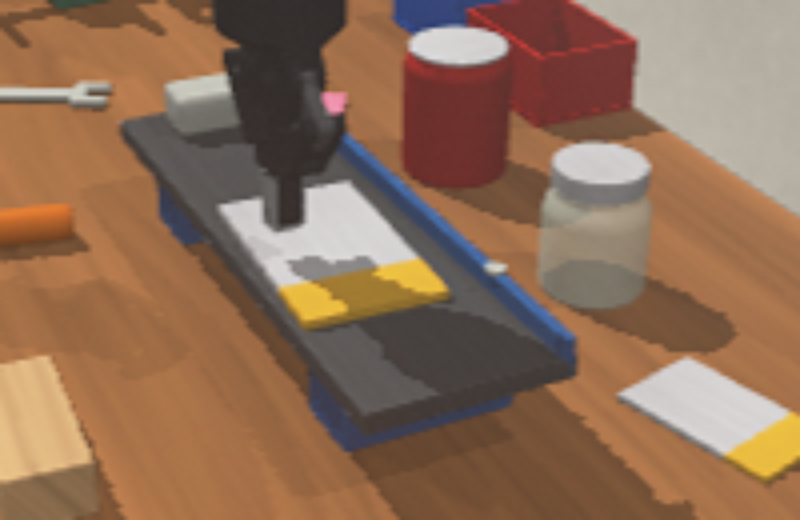

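The fingers are above the plate, so the tips do not reach as low as stated. I'll probe the bare slab to find the tip height.

```bash
python3 - <<'E'
from h import *
yw=0.017;q=down(np.pi/2+yw)
e=np.array(read_eef_pos());e[2]=.10;movel(e,q,speed=.15)
movel([.58,.078,.095],q,speed=.2);movel([.58,.078,.0825],q,speed=.08)
for z in np.arange(.081,.062,-.0015):
    movel([.58,.078,z],q,speed=.03)
    f=np.array(read_ft_force());e=np.array(read_eef_pos());print(round(z,4),f.round(1),e.round(4),round(read_time_s(),2))
    if f[2]>5: break
movel([.58,.078,z+.003],q,speed=.03);print(read_ft_force(),read_eef_pos())
E
```

```text
0.081 [-0.  -0.1  0.3] [0.5801 0.0779 0.0811] 11.62
0.0795 [-0.6 -0.6 -0.4] [0.58   0.0781 0.0795] 11.88
0.078 [-0.1  0.2 -0.1] [0.5799 0.078  0.0779] 12.12
0.0765 [-0.2 -0.1  0.9] [0.5798 0.078  0.0763] 12.38
0.075 [-0.3 -0.9 -0.5] [0.5799 0.078  0.0749] 12.62
0.0735 [0.8 0.1 0.2] [0.5799 0.078  0.0733] 12.88
0.072 [ 0.8  0.1 -0.4] [0.5799 0.078  0.0719] 13.12
0.0705 [ 0.4 -0.2 -0.1] [0.5799 0.078  0.0704] 13.38
0.069 [-0.1  0.2 -0.2] [0.5799 0.078  0.0689] 13.62
0.0675 [ 1.3  0.7 -0.9] [0.5799 0.078  0.0674] 13.88
0.066 [-0.4  0.2  1.2] [0.5799 0.078  0.0659] 14.12
0.0645 [-0.2  0.5  0.4] [0.5799 0.078  0.0644] 14.38
0.063 [-0.4 -0.4 -0.2] [0.5799 0.078  0.0629] 14.62
[0.16670098 0.10925626 0.06789934] [0.58039601 0.07799355 0.06641218]
```

```bash
python3 - <<'E'
from h import *
im=read_camera("side")[:,:,::-1]
cv2.imwrite(f"pics/side3.png",cv2.resize(im[130:270,240:440],None,fx=4,fy=4))
p=camera_params("side");e=np.array(read_eef_pos())
for d in (0,.006,.019): print(d,(proj(p,e-[0,0,d])-[240,130])*4)
E
```

```text
0 [[290.58966897 237.68054992]]
0.006 [[290.82465278 245.62365761]]
0.019 [[291.32949448 262.68871436]]
```

View pics/side3.png

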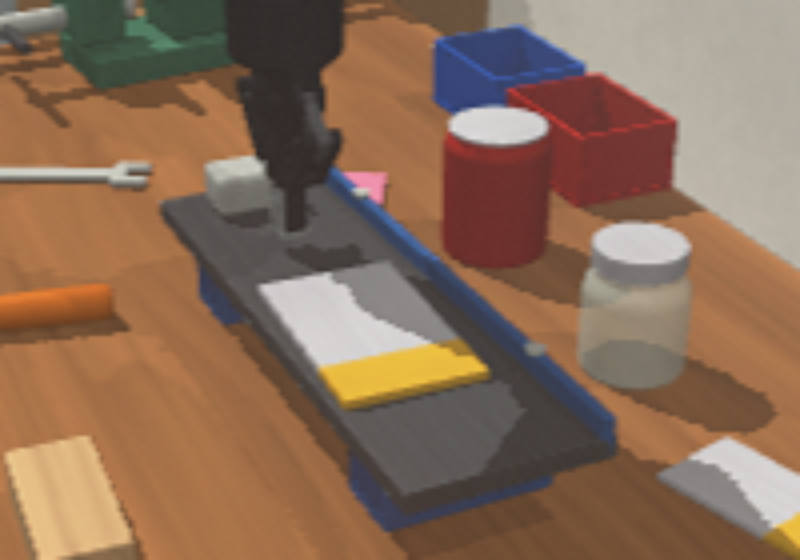

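The image shows the tips about at the reported TCP, not 19 mm ahead, so I'll keep probing down.

```bash
python3 - <<'E'
from h import *
q=down(np.pi/2+.017)
for z in np.arange(.063,.040,-.001):
    movel([.58,.078,z],q,speed=.03)
    f=np.array(read_ft_force());e=np.array(read_eef_pos());print(round(z,4),f.round(1),e.round(4),round(read_time_s(),2))
    if f[2]>4: break
movel([.58,.078,z+.003],q,speed=.03);print(read_ft_force(),read_eef_pos())
E
```

```text
0.063 [ 0.8  0.2 -0. ] [0.5796 0.078  0.0626] 15.18
0.062 [ 0.3  0.  -0.7] [0.5799 0.078  0.0619] 15.43
0.061 [ 0.7 -0.1  0.2] [0.5799 0.078  0.0609] 15.68
0.06 [-0.1 -0.4 -0.1] [0.5799 0.078  0.0599] 15.93
0.059 [-0.5 -0.8 -0.8] [0.5799 0.078  0.0589] 16.18
0.058 [ 0.4 -0.5  0.1] [0.5799 0.078  0.0579] 16.43
0.057 [0.6 0.1 0.7] [0.5799 0.078  0.0569] 16.68
0.056 [-0.8 -0.2  2.8] [0.5803 0.078  0.0564] 16.93
0.055 [-2.2 -0.4  9.2] [0.5803 0.078  0.0564] 17.18
[ 0.41109133 -1.07971695 -0.4122564 ] [0.58005395 0.07803602 0.05791209]
```

```bash
python3 - <<'E'
from h import *
yw=0.017;q=down(np.pi/2+yw);ux=np.array([np.cos(yw),np.sin(yw),0])
movel([.58,.078,.09],q,speed=.25)
s=np.array([0.506,-0.0515,0.09]);movel(s,q,speed=.3)
s[2]=.0592;movel(s,q,speed=.15)
movel(s+ux*.012,q,speed=.08)
print(read_ft_force(),read_time_s())
for d in np.r_[.018,.022,.026,.030,np.arange(.032,.050,.0015)]:
    movel(s+ux*d,q,speed=.03)
    f=np.array(read_ft_force());e=np.array(read_eef_pos());print(round(d,4),f.round(1),e.round(4),round(read_time_s(),2))
    if f[0]<-22: break
im=read_camera("side")[:,:,::-1]
cv2.imwrite(f"pics/side4.png",cv2.resize(im[130:270,240:440],None,fx=4,fy=4))
im=read_camera("wrist")[:,:,::-1];cv2.imwrite(f"pics/wrist4.png",im)
E
```

```text
[ 0.4753392  -0.18002407  0.02372481] 19.0083
0.018 [-2.2  0.8  0.3] [ 0.5234 -0.0512  0.0591] 19.36
0.022 [-5.4  0.7  2.9] [ 0.5261 -0.0512  0.0586] 19.64
0.026 [-3.4  0.4 -1.6] [ 0.5315 -0.0512  0.0587] 19.93
0.03 [-2.5 -0.6 -1.8] [ 0.5364 -0.051   0.0591] 20.21
0.032 [-2.1  0.7 -1.3] [ 0.5382 -0.0509  0.0591] 20.46
0.0335 [-2.4  0.2 -2.1] [ 0.5397 -0.0509  0.0592] 20.71
0.035 [-1.7  0.5 -1.4] [ 0.5413 -0.0509  0.0592] 20.96
0.0365 [-4.2 -0.7  0.2] [ 0.5418 -0.051   0.0591] 21.21
0.038 [-6.   0.3  1.8] [ 0.5421 -0.0512  0.0589] 21.46
0.0395 [-8.5 -0.4  3.8] [ 0.5424 -0.0514  0.0588] 21.71
0.041 [-11.3   0.1   6.2] [ 0.5427 -0.0516  0.0587] 21.96
0.0425 [-12.9  -1.1   7.8] [ 0.543  -0.0518  0.0586] 22.21
0.044 [-15.   -0.3  10.8] [ 0.5433 -0.0521  0.0585] 22.46
0.0455 [-17.2  -1.1  12.7] [ 0.5435 -0.0522  0.0584] 22.71
0.047 [-18.5  -2.   13.1] [ 0.5442 -0.0528  0.0582] 22.96
0.0485 [-18.7  -2.2  15.5] [ 0.5445 -0.0529  0.0581] 23.21
0.05 [-22.7  -3.   16.8] [ 0.5448 -0.0531  0.0579] 23.46
```

View pics/side4.png

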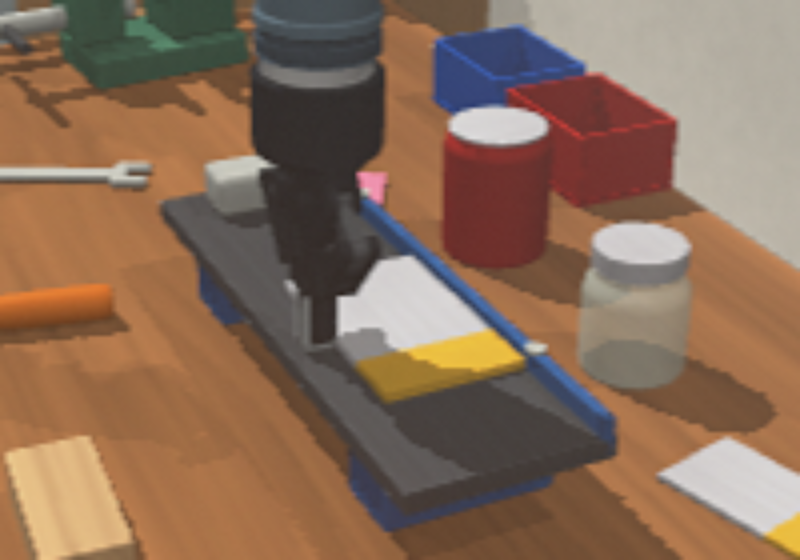

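View pics/wrist4.png

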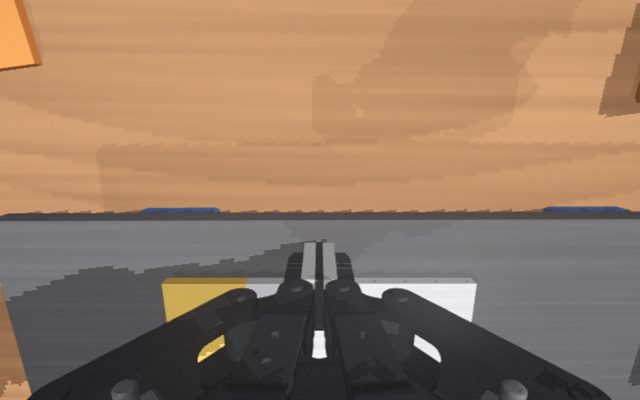

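Plate now sits flat against the fence (near edge level at row ~278–284 in the wrist view). Next is pushing its +y end toward the open end, stopping about 5 mm short.

```bash
python3 - <<'E'
from h import *
import pickle
yw=0.017;q=down(np.pi/2+yw);ux=np.array([np.cos(yw),np.sin(yw),0]);uy=np.array([-ux[1],ux[0],0])
e=np.array(read_eef_pos());movel(e-ux*.012,q,speed=.1)
e=np.array(read_eef_pos());e[2]=.1;movel(e,q,speed=.3)
q2=down(yw)
s=np.array([.5965,.052,.09]);move_ptp(s,q2);s[2]=.0592;movel(s,q2,speed=.15)
print(read_time_s(),read_eef_pos(),read_ft_force())
for d in (.03,.06,.09,.11,.133):
    movel(s-uy*d,q2,speed=.08)
    print(d,np.round(read_ft_force(),1),np.round(read_eef_pos(),4),round(read_time_s(),2))
im=read_camera("side")[:,:,::-1]
cv2.imwrite(f"pics/side5.png",cv2.resize(im[130:270,240:440],None,fx=4,fy=4))
E
```

```text
25.9583 [0.59579715 0.05146895 0.05873542] [-0.30646742  0.4922226   0.10593417]
0.03 [-0.3  0.1  0.5] [0.597  0.0203 0.0595] 26.48
0.06 [-0.2 -0.2 -0. ] [ 0.5973 -0.0091  0.0591] 27.01
0.09 [-0.5 -0.6  0.5] [ 0.5979 -0.0391  0.0592] 27.53
0.11 [-0.2 -0.  -0.3] [ 0.5983 -0.0589  0.0592] 27.93
0.133 [0.7 0.3 0.2] [ 0.5986 -0.0819  0.0592] 28.38
```

View pics/side5.png

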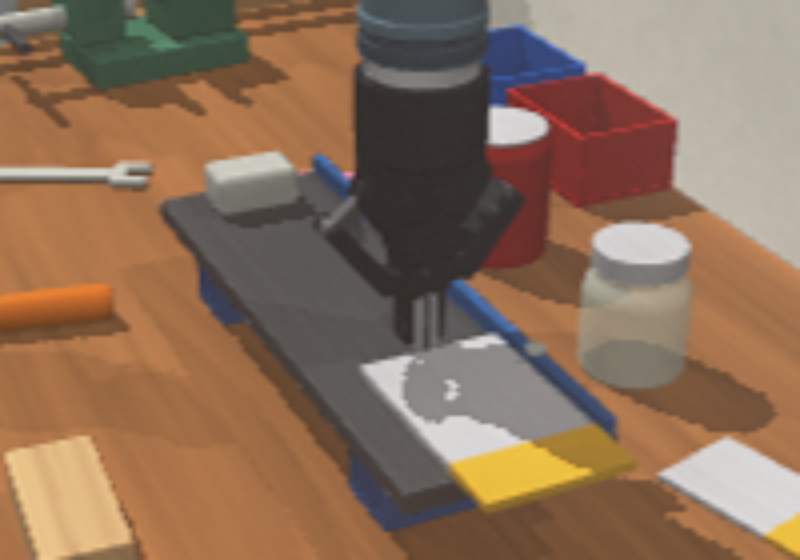

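```bash
python3 - <<'E'
from h import *
import pickle
yw=0.017;ux=np.array([np.cos(yw),np.sin(yw),0]);uy=np.array([-ux[1],ux[0],0]);q2=down(yw)
e=np.array(read_eef_pos())+uy*.012;movel(e,q2,speed=.15)
e[2]=.17;movel(e,q2,speed=.4)
movel([.595,-.235,.17],q2,speed=.4);pause(.1)
p=camera_params("wrist");im=read_camera("wrist");cv2.imwrite("pics/w6.png",im[:,:,::-1]);pickle.dump(p,open("w6.pkl","wb"))
print(read_time_s(),read_eef_pos())
for n in("strip_line","ledge_end","plate_back"): print(n,[(d["at"],round(d["confidence"],2)) for d in tip_of("wrist",n)][:3])
E
```

```text
29.8167 [ 0.59500815 -0.23227552  0.16827871]
strip_line [([137.3, 209.4], 0.78), ([333.1, 160.7], 0.69), ([485.4, 202.1], 0.62)]
ledge_end []
plate_back [([509.8, 162.9], 0.78), ([391.2, 114.9], 0.72), ([103.6, 246.3], 0.72)]
```

View pics/w6.png

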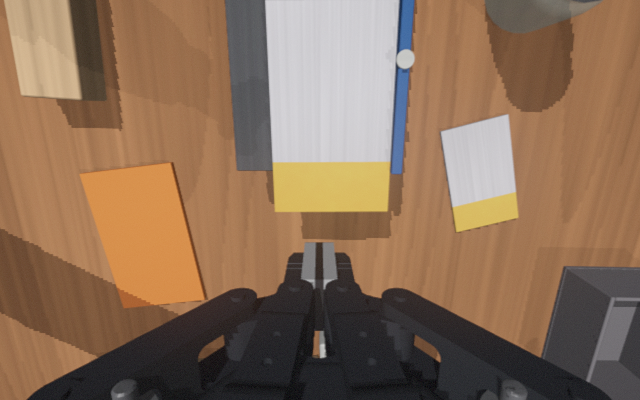

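```bash
python3 - <<'E'
from h import *
import pickle
p=pickle.load(open("w6.pkl","rb"))
im=cv2.imread("pics/w6.png");cv2.imwrite("pics/w6c.png",cv2.resize(im[100:220,225:425],None,fx=4,fy=4,interpolation=cv2.INTER_CUBIC))
g=im.astype(int)
print("edge col 255:",g[162:178,245:268].mean(1).round(0).tolist())
print("line:",g[156:168,280:385].mean(1).round(0).tolist())
print("front:",g[205:217,285:380].mean(1).round(0).tolist())
E
```

```text
edge col 255: [[98.0, 97.0, 100.0], [98.0, 97.0, 101.0], [99.0, 98.0, 101.0], [98.0, 98.0, 101.0], [98.0, 97.0, 100.0], [98.0, 98.0, 101.0], [98.0, 97.0, 100.0], [98.0, 97.0, 101.0], [77.0, 88.0, 108.0], [81.0, 113.0, 155.0], [83.0, 117.0, 160.0], [83.0, 116.0, 159.0], [83.0, 116.0, 160.0], [84.0, 117.0, 161.0], [84.0, 117.0, 161.0], [85.0, 118.0, 162.0]]
line: [[208.0, 205.0, 207.0], [208.0, 205.0, 207.0], [208.0, 205.0, 207.0], [208.0, 205.0, 207.0], [209.0, 205.0, 207.0], [197.0, 203.0, 209.0], [134.0, 194.0, 216.0], [105.0, 191.0, 218.0], [104.0, 191.0, 218.0], [104.0, 191.0, 218.0], [104.0, 191.0, 218.0], [104.0, 191.0, 218.0]]
front: [[97.0, 187.0, 218.0], [97.0, 187.0, 217.0], [97.0, 187.0, 218.0], [97.0, 187.0, 218.0], [97.0, 187.0, 218.0], [96.0, 187.0, 218.0], [85.0, 161.0, 194.0], [72.0, 113.0, 149.0], [70.0, 101.0, 138.0], [70.0, 101.0, 139.0], [70.0, 102.0, 139.0], [70.0, 101.0, 139.0]]
```

View pics/w6c.png

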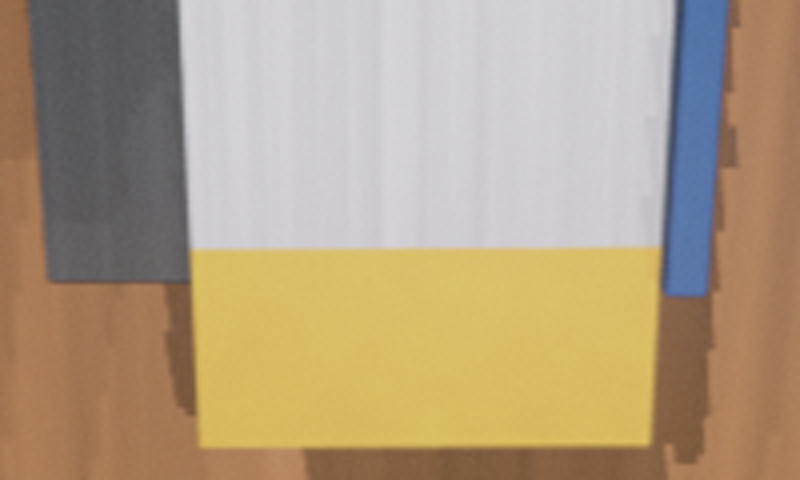

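```bash
python3 - <<'E'
from h import *
import pickle
p=pickle.load(open("w6.pkl","rb"));yw=.017
ux=np.array([np.cos(yw),np.sin(yw),0]);uy=np.array([-ux[1],ux[0],0])
m=lambda uv,z:unproj(p,uv,z)@uy
print("line",m([[280,161.8],[380,161.6]],.066),"front",m([[280,211.6],[380,211.4]],.066),"end",m([[240,170],[270,170]],.06),m([[391.5,173.6],[402,173.6]],.073))
f=lambda c:np.array(c)/4-.375+[225,100]
A=unproj(p,f([[180,0],[190,248],[200,446],[673,0],[660,247],[651,445]]),.066);B=unproj(p,f([[678,30],[663,293]]),.073);print((A@ux).round(4),(B@ux).round(4),(A@uy).round(4))
E
```

```text
line [-0.21293627 -0.21262034] front [-0.25298014 -0.2526085 ] end [-0.22050292 -0.22045106] [-0.22051662 -0.22049914]
[0.5536 0.5537 0.5542 0.643  0.6435 0.6441] [0.6428 0.6431] [-0.1675 -0.2128 -0.2526 -0.1674 -0.2124 -0.2522]
```

```bash
python3 - <<'E'
from h import *
import pickle
yw=0.017;ux=np.array([np.cos(yw),np.sin(yw),0]);uy=np.array([-ux[1],ux[0],0]);q2=down(yw)
s=np.array([.5965,.052,.0592])
a=s-uy*.118;a[2]=.17
movel(a,q2,speed=.4);a[2]=.0592;movel(a,q2,speed=.2)
movel(s-uy*.130,q2,speed=.06)
d=.137;movel(s-uy*d,q2,speed=.03)
tgt=-.0896
for i in range(5):
    pause(.05);y=np.array(read_eef_pos())[1];print(d,round(y,4),np.round(read_ft_force(),1),round(read_time_s(),2))
    if y-tgt<.0003: break
    d+=(y-tgt)*(.7 if i==0 else 1);movel(s-uy*d,q2,speed=.02)
e=np.array(read_eef_pos())+uy*.012;movel(e,q2,speed=.15)
e[2]=.17;movel(e,q2,speed=.4)
movel([.595,-.235,.17],q2,speed=.4);pause(.1)
p=camera_params("wrist");im=read_camera("wrist");cv2.imwrite("pics/w7.png",im[:,:,::-1]);pickle.dump(p,open("w7.pkl","wb"))
print(read_time_s())
g=im[:,:,::-1].astype(int)
print(g[155:190,245:266,2].mean(1).round().tolist())
print(g[155:190,285:380,0].mean(1).round().tolist())
print(g[200:240,285:380,1].mean(1).round().tolist())
cv2.imwrite("pics/w7c.png",cv2.resize(im[100:240,225:425,::-1],None,fx=4,fy=4,interpolation=cv2.INTER_CUBIC))
E
```

```text
0.137 -0.0841 [0.5 2.3 1.2] 32.02
0.1408629578344232 -0.0882 [0.5 3.7 0.3] 32.42
0.14229813974640163 -0.0904 [ 0.7  3.  -0.2] 32.72
34.0833
[98.0, 98.0, 99.0, 99.0, 99.0, 99.0, 99.0, 99.0, 99.0, 100.0, 99.0, 99.0, 99.0, 99.0, 96.0, 144.0, 154.0, 154.0, 154.0, 156.0, 156.0, 161.0, 162.0, 162.0, 162.0, 162.0, 162.0, 162.0, 161.0, 162.0, 162.0, 163.0, 163.0, 163.0, 163.0]
[208.0, 208.0, 208.0, 208.0, 208.0, 207.0, 208.0, 207.0, 207.0, 207.0, 207.0, 207.0, 207.0, 207.0, 207.0, 207.0, 184.0, 126.0, 104.0, 103.0, 104.0, 104.0, 103.0, 103.0, 103.0, 103.0, 103.0, 103.0, 103.0, 102.0, 102.0, 102.0, 101.0, 101.0, 101.0]
[187.0, 187.0, 187.0, 187.0, 187.0, 187.0, 187.0, 187.0, 186.0, 186.0, 186.0, 186.0, 186.0, 186.0, 186.0, 186.0, 186.0, 186.0, 187.0, 186.0, 158.0, 112.0, 100.0, 101.0, 101.0, 101.0, 101.0, 100.0, 100.0, 100.0, 100.0, 100.0, 100.0, 100.0, 99.0, 99.0, 99.0, 99.0, 99.0, 99.0]
```

View pics/w7c.png

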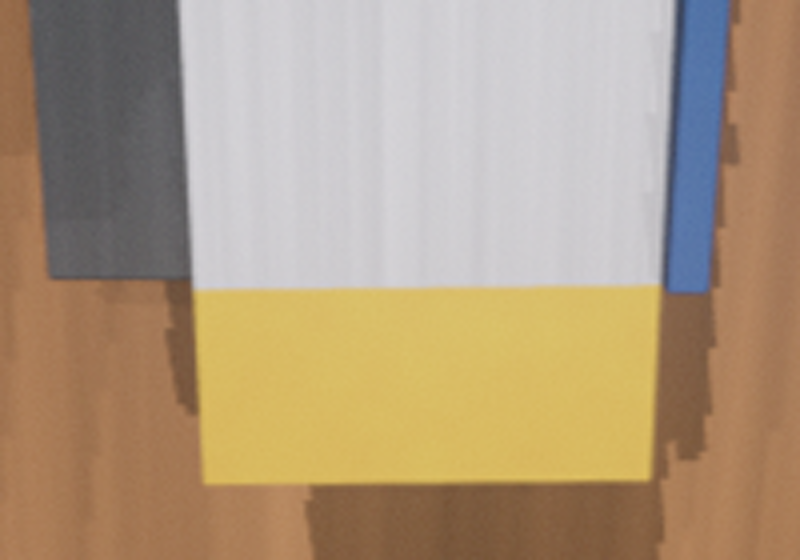

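```bash
python3 - <<'E'
from h import *
import pickle
im=cv2.imread("pics/w7.png").astype(float)
p=pickle.load(open("w7.pkl","rb"));yw=.017
ux=np.array([np.cos(yw),np.sin(yw),0]);uy=np.array([-ux[1],ux[0],0])
def edge(c0,c1,r0,r1,ch):
    a=im[r0:r1,c0:c1,ch].mean(1);lo,hi=a[:3].mean(),a[-3:].mean();t=(a-lo)/(hi-lo)
    i=np.argmax(t>.5);return r0+i-1+(.5-t[i-1])/(t[i]-t[i-1])
pts=lambda cs,r0,r1,ch:[[ (a+b-1)/2,edge(a,b,r0,r1,ch)] for a,b in cs]
L=pts([(278,290),(325,337),(372,385)],164,180,0);Fr=pts([(280,292),(325,337),(370,384)],212,230,1);E=pts([(241,250),(260,269)],163,177,2)
FE=pts([(393,401)],165,182,0)
print(L,Fr,E,FE)
for a,z in((L,.066),(Fr,.066),(E,.06),(FE,.073)):
    w=unproj(p,a,z);print((w@uy).round(5),(w@ux).round(4))
def vedge(r,c0,c1,ch):
    a=im[r-2:r+3,c0:c1,ch].mean(0);lo,hi=a[:2].mean(),a[-2:].mean();t=(a-lo)/(hi-lo);i=np.argmax(t>.5);return [c0+i-1+(.5-t[i-1])/(t[i]-t[i-1]),r]
N=[vedge(r,262,280,2) for r in (20,60,100,140)]
w=unproj(p,N,.066);print("near edge",(w@ux).round(5),(w@uy).round(4))
S=[vedge(r,222,245,2) for r in (20,60,100,140)]
w=unproj(p,S,.06);print("slab near",(w@ux).round(5))
E
```

```text
[[283.5, np.float64(171.85532407407408)], [330.5, np.float64(171.52177777777777)], [378.0, np.float64(171.0844017094017)]] [[285.5, np.float64(220.6107638888889)], [330.5, np.float64(220.41289023162136)], [376.5, np.float64(219.82580939352485)]] [[245.0, np.float64(169.60556687033267)], [264.0, np.float64(169.85511982570807)]] [[396.5, np.float64(172.72925608011445)]]
[-0.22126 -0.22094 -0.22055] [0.5619 0.5982 0.6348]
[-0.26113 -0.26089 -0.26031] [0.5624 0.5986 0.6356]
[-0.22068 -0.22086] [0.5309 0.5459]
[-0.22042] [0.6474]
near edge [0.55249 0.55281 0.55307 0.55346] [-0.1161 -0.1414 -0.1683 -0.197 ]
slab near [0.52417 0.52414 0.52414 0.52428]
```

Strip line is within 0.3 mm of the slab's end, but the plate is about 0.01 rad askew, with its rear end roughly 1.5 mm off the fence. I'll nudge the rear half of the near edge toward the fence.

```bash
python3 - <<'E'
from h import *
import pickle
yw=0.017;q=down(np.pi/2+yw);ux=np.array([np.cos(yw),np.sin(yw),0]);uy=np.array([-ux[1],ux[0],0])
P=lambda a,b,z:ux*a+uy*b+np.array([0,0,z])
b=-.15
move_ptp(P(.522,b,.10),q);movel(P(.522,b,.0592),q,speed=.2)
movel(P(.537,b,.0592),q,speed=.08);print(read_time_s(),read_ft_force())
for a in(.539,.541,.5425,.544,.5455,.547):
    movel(P(a,b,.0592),q,speed=.03)
    f=np.array(read_ft_force());e=np.array(read_eef_pos());print(a,f.round(1),e.round(4),(e@ux).round(4),(e@uy).round(4),round(read_time_s(),2))
    if f[0]<-7.5: break
movel(P(.522,b,.0592),q,speed=.15)
movel(P(.50,-.17,.2),q,speed=.5);pause(.05)
p=camera_params("wrist");im=read_camera("wrist");cv2.imwrite("pics/w8.png",im[:,:,::-1]);pickle.dump(p,open("w8.pkl","wb"))
print(read_time_s())
E
```

```text
35.9417 [ 0.09743962  1.28481643 -0.29697948]
0.539 [-0.2 -0.  -0.3] [ 0.5413 -0.1408  0.0593] 0.5388 -0.15 36.19
0.541 [-0.4 -0.3 -0.7] [ 0.5435 -0.1407  0.0592] 0.5411 -0.15 36.44
0.5425 [-0.3 -0.4  0.1] [ 0.545  -0.1408  0.0591] 0.5425 -0.15 36.69
0.544 [-2.7  1.   2. ] [ 0.5453 -0.1408  0.0589] 0.5428 -0.15 36.94
0.5455 [-5.9 -0.1  4.7] [ 0.5456 -0.1406  0.0588] 0.5432 -0.1498 37.19
0.547 [-7.   1.1  5.6] [ 0.546  -0.1404  0.0585] 0.5435 -0.1497 37.44
38.3
```

View pics/w8.png

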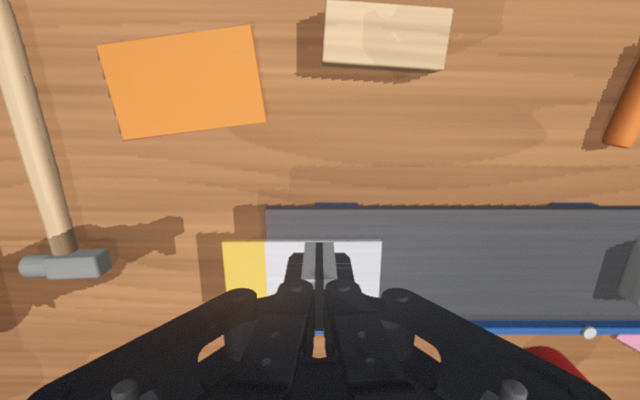

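```bash
python3 - <<'E'
from h import *
import pickle
im=cv2.imread("pics/w8.png").astype(float)
p=pickle.load(open("w8.pkl","rb"));yw=.017
ux=np.array([np.cos(yw),np.sin(yw),0]);uy=np.array([-ux[1],ux[0],0])
def ed(a,c0):
    lo,hi=a[:3].mean(),a[-3:].mean();t=(a-lo)/(hi-lo);i=np.argmax(t>.5);return c0+i-1+(.5-t[i-1])/(t[i]-t[i-1])
N=[[c,ed(im[230:252,c-2:c+3,2].mean(1),230)] for c in(275,285,295,342,352,362,372)]
w=unproj(p,N,.066);print("near",(w@ux).round(5),np.polyfit(w@uy,w@ux,1)[0])
S=[[c,ed(im[198:216,c-2:c+3,2].mean(1),198)] for c in(280,400,480,540,610)]
w=unproj(p,S,.06);print("slab",(w@ux).round(5),np.polyfit(w@uy,w@ux,1)[0])
L=[[ed(im[r-1:r+2,258:276,0].mean(0),258),r] for r in(246,254,262,268)]
w=unproj(p,L,.066);print("line",(w@uy).round(5),(w@ux).round(4))
E_=[[ed(im[r-1:r+2,256:276,2].mean(0),256),r] for r in(214,220,226,232)]
w=unproj(p,E_,.06);print("end",(w@uy).round(5))
F=[[ed(im[r-1:r+2,214:234,2].mean(0),214),r] for r in(246,254,262,268)]
w=unproj(p,F,.066);print("front",(w@uy).round(5))
B=[[ed(im[r-1:r+2,372:390,2].mean(0),372),r] for r in(246,254,262,268)]
w=unproj(p,B,.066);print("back",(w@uy).round(5))
E
```

```text
near [0.55178 0.55178 0.55186 0.55187 0.55184 0.5517  0.55156] -0.0013227393980510815
slab [0.51761 0.51776 0.51798 0.51764 0.51847] 0.002105554633603133
line [-0.22117 -0.22108 -0.22111 -0.22103] [0.5569 0.5651 0.5735 0.5798]
end [-0.22164 -0.22167 -0.22152 -0.22396]
front [-0.2609  -0.26086 -0.261   -0.26089]
back [-0.11112 -0.11107 -0.11112 -0.11101]
```

```bash
python3 - <<'E'
from h import *
print(sign_off(),read_time_s())
E
```

```text
the job is handed in; nothing more can be done
the job is handed in; nothing more can be done
```

The plate is against the fence with its yellow strip sticking out past the ledge's open end, and the job was handed in at about 38 s.

**What I did:** I only pushed, with the closed fingertips. First I pushed the plate against the fence, then along the ledge, stopping about 8 mm short to measure before finishing. That push left it about 0.01 rad askew, so I nudged its rear half back against the fence.

**Last checks:**
- **Strip:** the yellow/bare line lies within about 0.5 mm of the slab's end. The two wrist views disagreed slightly: 0.3 mm past it before the nudge, 0.5 mm short after.
- **Squareness:** the plate's long edge is within about 0.003 rad of the ledge's.
- **Fence contact:** in the last nudge the plate stopped hard, with the force rising to about 7 N. I took that as contact and did not take another picture of the gap from the end.
- **Other things:** everything visible in the last picture looked unmoved, but the tin, the jar and most of the dolly were not fully in it.

**Discrepancies:**
- **Fingertips:** they did not stand 19 mm ahead of the reported TCP. They touched the slab at a TCP height of 56 mm, about 4 mm the other way. So my first push passed above the plate without touching it, and I set the pushing height by feeling for the slab's surface between the plate and the dolly.
- **Push force:** the plate slid under roughly 2 to 5 N, not 12 N.

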